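# Stack the stop bars and hold the master flask down in its sprung cradle

## Robot

A 7-joint arm with a two-finger parallel gripper is mounted at the origin on the work surface. World frame = base frame: x ahead of the robot, y to its left, z up, the work surface at z = 0. Lengths are in m, angles in rad, forces in N, time in s.
With the tool pointing down it reaches from about 0.4 to 0.85 m from the base axis. Payload 4.5 kg.
Tool frame: the origin (TCP) lies midway between the tips of the shut fingers; the grasp point (between the pads) lies 19 mm behind it; z points along the fingers, y is the direction in which the jaws open and shut (so a half turn about z gives the same grasp; the last joint's range is limited). The gripper opens to 88 mm and grips with 3 to 60 N. Pads are 18 mm wide; open, the fingers measure 123 mm over their backs; the gripper's body (75 mm by 187 mm) begins 45 mm behind the grasp point.
Start: joints at [1.157, 0.689, -0.195, 1.565, 0.157, 0.902, -0.215], TCP at [0.271, -0.563, 0.239] pointing down, gripper open.
Joint ranges: [-3.01, 3.01], [-0.46, 2.08], [-1.47, 1.51], [0.13, 2.56], [-1, 4.14], [0.04, 2.09], [-2.66, 2.66]. Speed limits (rad/s): [2.57, 2.57, 3.14, 3.14, 3.14, 3.14, 3.14].

## Interface

Orientations are given as a unit quaternion [x, y, z, w].
In Python, from plant import r gives the robot as it stands. The module is installed in compiled form; this text tells all that it offers.
- The arm moves only by the shell command python3 -m jog 'ROWS' [FORCE]. ROWS is JSON, a list of rows, each an object with "translation": the shift along the tool's x, y, z in units of 40 mm (1.0 is 40 mm), a list of three; "twist": the turn about the tool's z in units of 6 degrees (1.0 is 6 degrees); "claw": the opening in per cent of the stroke, from 0 (shut) to 100 (fully open). A call has 1 to 20 rows; each row shifts and turns the commanded pose from where the row before left it, along the tool's axes as they then stand; what a row does not reach is not made up. A row lasts 1/12 s, in which the tool goes at most 41.7 mm and 7.16 degrees, less where a joint would pass 70% of its speed; a pose out of reach is approached as far as the arm can. A call is refused whole if a number of a shift passes 1 or a number of a turn 1, either way. A call with a gripper value outside its range is refused whole. The fingers move at their own pace and stop on an object; FORCE is the grip in N (left out, the last holds). Time passes only in rows, so rows that do not move let the fingers close. It gives the time, the measured TCP pose, the force and the opening at its end, in the units of the state.
- r.get_state(): the state, without advancing time (a new reading comes with each control period).
- r.snapshot(name): name is "scene" or "top" or "wrist"; returns a dict with "img" (400x640x3 uint8, red, green, blue), "fx", "fy", "cx", "cy" (pixels), "origin" and "rotation" of the camera in the world; the wrist camera has in their place "T_tool_cam" (4x4, takes a point from camera to tool coordinates, whose origin is the TCP and whose axes are the flange's). Camera axes: x right, y up, looking along -z (the intrinsics and any distortion apply to the point x, -y, -z); pixel columns grow to the right and rows downward; lengths in m; the calibration is good to about 2 mm. A picture is of the moment at which its call begins: read the wrist's pose just before it. There is no depth.
- r.finish_job(): hands the job in, once; it reports no verdict.
Trained networks look in the newest picture that a camera, given by its name, has taken for a name from the list of things; names that differ only in an ending like _2 or _b are one class to them, and where a whole thing is asked for, a point or a joint stands for the part that bears it (a point fixed in the world has none). Each returns a list of dicts, best first, with "confidence" (0 to 1); they miss things now and then, are a little off and sometimes report something else, mostly with a low value. They report only what shows in the picture. A call takes as long as a camera call. They do not tell look-alikes from the thing itself.
- r.spot_in(label, camera): "rect" ([left, top, right, bottom] in pixels, round what is visible of it).
- r.spot_point(label, camera): "location" ([row, column] in pixels: a listed point, or the origin of a listed thing).
The state is a dict: "clock": time; "q": joint angles; "qd": joint speeds; "joint_torque": joint torques, N m; "tool_pos": TCP position; "eef_rot": TCP orientation; "contact_force": force on the tool from outside, world axes, zero at the start; "moment": the same for the moment, N m; "opening": opening from 0.0 (shut) to 1.0 (fully open).
Only numpy, scipy, OpenCV 4.12 (cv2) and the standard library are available. Lean on these libraries where they do the work, as an engineer would, in place of code of your own. Each camera call takes 0.05 s, during which the arm holds its last target. There are 200 camera calls.

## Task

Finish the crosswise tower of steel bars round the sprung ring: take the two long bars from the wooden tray and lay them flat as its third layer, each straight above and in line with a bottom-layer bar, so that the ring stays clear between them, and let go of them. Then take the round-bellied flask from its stand by the neck, set it upright in the sprung ring and press it straight down until its wide collar comes down onto the two bars. Finish while holding it there, still gripped and pressed down against the spring; leave everything else on the bench alone.

Things in the scene. Friction and masses are not known exactly. Their poses are not given: they have to be found in the camera images.
- cradle: Sprung cradle, fixed, upright (sizes here in mm): dark base plate 150 x 150 x 10, sprung ring over its middle. Origin: centre of the plate's underside, on the table. On the plate stand two layers of loose steel bars 120 x 20 x 20: bottom layer (10 to 30 above the table) along the cradle's y, centred at x = +45 and -45; second (30 to 50) along its x, centred at y = +45 and -45.
- slot_far (a point): Middle of the far third-layer place: where a bar's underside centre goes, at cradle x = +45, 50 above the table, on the second layer. The bar lies along the cradle's y; its top is then 70 above the table.
- slot_near (a point): Middle of the near third-layer place, at cradle x = -45; otherwise as slot_far.
- ring_top (a point): Centre of the top rim of the sprung aluminium ring (64 outside, 44 inside, 12 high), on the cradle's axis; 46 above the table when the spring is free. It moves straight down when pressed.
- ring (a joint): How far the ring is pressed down: 0 free, 0.020 m hard stop. The spring pushes up with about 4.5 N at the start and 0.9 N more per mm. The flask's weight sinks it only a few mm; with the collar on the third-layer bars it reads about 0.015 (18 N of spring, of which the flask's weight carries 4 to 6 N).
- tray: Fixed wooden tray, 210 (x) x 160 (y), floor 10 above the table, rim 15 above the table. The two long bars lie on it side by side. Origin: centre of its underside.
- bar_a: One of two loose steel bars, 120 long x 20 wide x 20 high, 0.37 kg, lying flat on the wooden tray, about 84 apart and roughly along the tray's y. Origin: centre of its underside; x along its length, z up.
- bar_b: One of two loose steel bars, 120 long x 20 wide x 20 high, 0.37 kg, lying flat on the wooden tray, about 84 apart and roughly along the tray's y. Origin: centre of its underside; x along its length, z up.
- flask: Steel flask, 0.4 to 0.55 kg, bottom-weighted so it stands upright in a ring. Round about z: ball belly 56 across; flat disc collar 104 across from 50 to 56 above its lowest point; plain neck 24 across from 56 to 104; thin 28 wide lip (look only) to 108. Origin: lowest point of the belly, 29 above the table on the stand, 11 below ring_top when seated, 20 above the table with the collar on the bars.
- collar (a point): Centre of the underside of the flask's collar, 50 above the flask's lowest point.
- stand: Fixed black stand that holds the flask at the start: a round foot 84 across with an upright tube 60 across (44 inside), 40 high. Origin: centre of its underside.
- short_bar: Bystander, leave alone: short steel bar 60 x 20 x 20, half as long as the others, beside the stand. Origin: centre of its underside.
- ring_gauge: Bystander, leave alone: steel ring 52 across, 20 high, flat on the table beside the stand. Origin: centre of its underside.
- plug_gauge: Bystander, leave alone: dark steel plug 28 across, 52 high, upright on the table just beyond the tray. Origin: centre of its underside.
- loupe: Bystander, leave alone: black eyeglass 36 across, 38 high, on the table beyond the cradle. Origin: centre of its underside.
- black_block: Bystander, leave alone: black block 50 x 130 x 35 high beyond the cradle. Origin: centre of its underside.
- micrometer: Bystander, leave alone: outside micrometer lying flat beyond the cradle, about 130 long, 16 high. Origin: between its jaws, on the table.
Mind the look-alikes: they are no part of the job. What is meant by the cradle is not turquoise, and is the smaller of those in its own colour. There is more than one size of the flask; the one meant has the size given above.

How it is judged:
By the outcome, as a careful person would: the job done as asked, in the order asked, and still so for the second after the job is handed in, while the arm keeps its last pose, push and grip.
It also fails if it takes over 67 s, if anything falls off the work surface, if the arm or the gripper's body presses on something with over 40 N, if the wrist force passes 120 N, or if a joint passes its speed limit or range.

## Working session

There is one attempt and no reset: what is moved stays moved. The work goes in short steps, Python scripts to look and compute and a shell command to move; the robot and the scene stay as the last step left them, time stands still between calls to the robot, and variables do not carry over. Pictures are saved under pics/ and viewed, about 8 in all and at most 12, crops included, and the job is handed in when it is done.

```bash
mkdir -p pics; cat > h.py <<'E'
import numpy as np, cv2
from scipy.spatial.transform import Rotation as R
from plant import r
def snap(n):
    s=r.get_state(); c=r.snapshot(n)
    if 'T_tool_cam' in c:
        T=np.array(c['T_tool_cam']); W=np.eye(4); W[:3,:3]=R.from_quat(s['eef_rot']).as_matrix(); W[:3,3]=s['tool_pos']; W=W@T
        c['origin'],c['rotation']=W[:3,3],W[:3,:3]
    return c
def rot(c):
    m=np.array(c['rotation']); return m if m.shape==(3,3) else R.from_quat(m).as_matrix()
def px2w(c,row,col,z):
    d=rot(c)@np.array([(col-c['cx'])/c['fx'],-(row-c['cy'])/c['fy'],-1]); o=np.array(c['origin'])
    return o+d*(z-o[2])/d[2]
def w2px(c,p):
    q=rot(c).T@(np.array(p)-c['origin']); return c['cy']-c['fy']*q[1]/-q[2], c['cx']+c['fx']*q[0]/-q[2]
def save(c,n,crop=None,k=1):
    i=c['img'][:,:,::-1]
    if crop: a,b,e,f=crop; i=i[a:b,e:f]
    cv2.imwrite('pics/'+n,cv2.resize(i,None,fx=k,fy=k,interpolation=cv2.INTER_CUBIC))
E
python3 - <<'E'
from h import *
np.set_printoptions(precision=3,suppress=True)
s=r.get_state(); print(s['clock'],s['tool_pos'],R.from_quat(s['eef_rot']).as_matrix(),s['contact_force'])
ims=[]
for n in ['scene','top']:
    c=snap(n); print(n,{k:v for k,v in c.items() if k!='img'}); save(c,n+'0.png',k=1.25)
    for l,z in [('cradle',0),('bar_a',.01),('flask',.029),('stand',0),('tray',0),('ring_top',.046),('slot_far',.05),('slot_near',.05)]:
        print(l,[(np.round(d['location']),round(d['confidence'],2),px2w(c,*d['location'],z)[:2]) for d in r.spot_point(l,n)])
E
```

```text
0.0 [ 0.27  -0.563  0.238] [[ 0.901  0.433 -0.001]
 [ 0.433 -0.901  0.002]
 [-0.    -0.002 -1.   ]] [-0.334  0.128 -0.156]
scene {'fx': 388.9720379676954, 'fy': 388.9720379676954, 'cx': 321.82221037116875, 'cy': 196.73373929929986, 'origin': array([1.21 , 0.554, 0.607]), 'rotation': array([0.226, 0.43 , 0.781, 0.392])}
cradle [(array([183., 330.]), 0.83, array([ 0.334, -0.039])), (array([146., 280.]), 0.75, array([ 0.225, -0.343])), (array([222., 279.]), 0.7, array([ 0.587, -0.029]))]
bar_a [(array([192., 218.]), 0.75, array([ 0.595, -0.258])), (array([182., 238.]), 0.57, array([ 0.516, -0.259]))]
flask [(array([286., 456.]), 0.93, array([0.566, 0.441])), (array([252., 399.]), 0.9, array([0.539, 0.297])), (array([245., 330.]), 0.55, array([0.614, 0.156]))]
stand [(array([235., 399.]), 0.67, array([0.444, 0.253])), (array([258., 399.]), 0.64, array([0.528, 0.294])), (array([201., 293.]), 0.46, array([ 0.487, -0.063]))]
tray [(array([186., 227.]), 0.89, array([ 0.545, -0.278])), (array([280., 366.]), 0.37, array([0.637, 0.27 ]))]
ring_top [(array([171., 330.]), 0.75, array([ 0.342, -0.
[... 1038 characters left out ...]
5, 0.299])), (array([196., 181.]), 0.61, array([0.531, 0.421]))]
stand [(array([195., 233.]), 0.57, array([0.539, 0.283]))]
tray [(array([186., 422.]), 0.92, array([ 0.561, -0.259]))]
ring_top [(array([305., 468.]), 0.95, array([ 0.236, -0.347])), (array([262., 345.]), 0.62, array([ 0.347, -0.028])), (array([172., 347.]), 0.48, array([ 0.593, -0.04 ]))]
slot_far [(array([158., 349.]), 0.86, array([ 0.632, -0.046])), (array([283., 468.]), 0.73, array([ 0.291, -0.349])), (array([249., 358.]), 0.56, array([ 0.382, -0.063]))]
slot_near [(array([332., 465.]), 0.83, array([ 0.169, -0.331])), (array([188., 340.]), 0.73, array([ 0.546, -0.02 ])), (array([282., 345.]), 0.65, array([ 0.297, -0.027]))]
```

View pics/scene0.png

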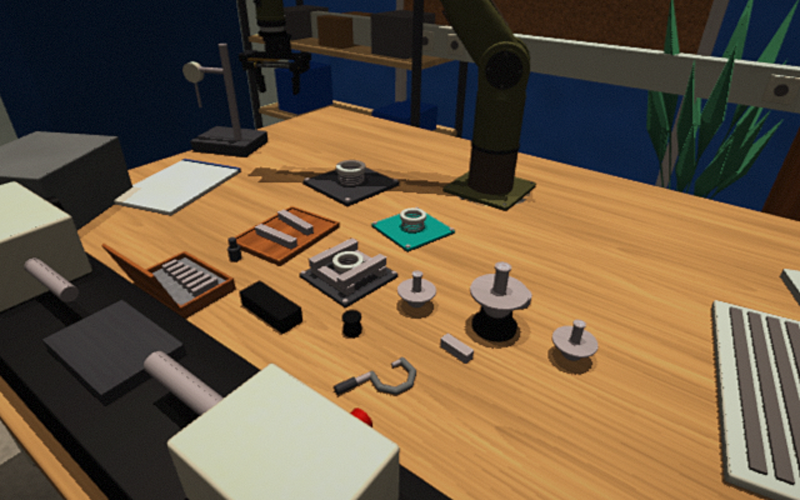

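View pics/top0.png

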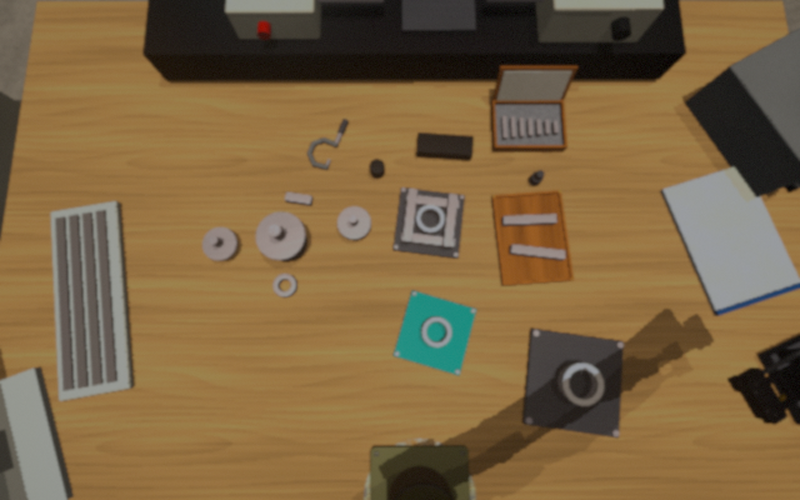

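The top view shows the black cradle with bars at about (430,220), the tray bars at (529,219) and (537,252), and the 104 mm flask on its stand at (281,237). The others are look-alikes. I'll move over the tray next for a wrist view.

```bash
python3 -m jog '[{"translation":[0.95,-0.39,-0.1],"twist":0,"claw":100},{"translation":[0.95,-0.39,-0.1],"twist":0,"claw":100},{"translation":[0.95,-0.39,-0.1],"twist":0,"claw":100},{"translation":[0.95,-0.39,-0.1],"twist":0,"claw":100},{"translation":[0.95,-0.39,-0.1],"twist":0,"claw":100},{"translation":[0.95,-0.39,-0.1],"twist":0,"claw":100},{"translation":[0.95,-0.39,-0.1],"twist":0,"claw":100},{"translation":[0.95,-0.39,-0.1],"twist":0,"claw":100},{"translation":[0.95,-0.39,-0.1],"twist":0,"claw":100},{"translation":[0.9,-0.39,-0.1],"twist":0,"claw":100}]' 40
python3 -m jog '[{"translation":[0,0,0],"twist":-1,"claw":100},{"translation":[0,0,0],"twist":-1,"claw":100},{"translation":[0,0,0],"twist":-1,"claw":100},{"translation":[0,0,0],"twist":-1,"claw":100},{"translation":[0,0,0],"twist":-1,"claw":100},{"translation":[0,0,0],"twist":-1,"claw":100},{"translation":[0,0,0],"twist":-1,"claw":100},{"translation":[0,0,0],"twist":-1,"claw":100},{"translation":[0,0,0],"twist":-1,"claw":100},{"translation":[0,0,0],"twist":-1,"claw":100},{"translation":[0,0,0],"twist":-0.7,"claw":100},{"translation":[0,0,0],"twist":0,"claw":100},{"translation":[0,0,0],"twist":0,"claw":100}]'
python3 - <<'E'
from h import *
np.set_printoptions(precision=3,suppress=True)
c=snap('wrist'); print(c['T_tool_cam'],c['fx'],r.get_state()['q']); save(c,'w1.png')
for l in ['bar_a','tray']:
  print([(np.round(d['location']),round(d['confidence'],2),px2w(c,*d['location'],.01)[:2]) for d in r.spot_point(l,'wrist')])
E
```

```text
clock: 1.73
tool_pos: [0.5452, -0.257, 0.2791]
eef_rot: [0.975, 0.222, 0.0, 0.0]
contact_force: [0.1, -0.1, -1.0]
opening: 0.999
clock: 2.82
tool_pos: [0.5437, -0.2592, 0.2787]
eef_rot: [0.709, 0.705, 0.0, -0.0]
contact_force: [0.1, 0.4, -0.2]
opening: 1.005
[[-0.001  0.955  0.297  0.077]
 [ 1.     0.001  0.001 -0.001]
 [ 0.001  0.297 -0.955 -0.146]
 [ 0.     0.     0.     1.   ]] 360.59362253841437 [ 0.643  0.644 -0.487  1.579  0.34   1.004  0.05 ]
[(array([165., 288.]), 0.94, array([ 0.51 , -0.274])), (array([150., 354.]), 0.93, array([ 0.588, -0.258]))]
[(array([156., 321.]), 0.71, array([ 0.549, -0.264]))]
```

View pics/w1.png

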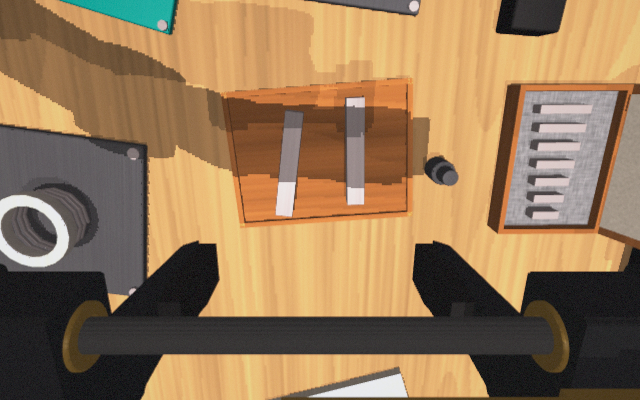

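The wrist view shows the two bars at about columns 289 and 355, rows 97–216. I'll fit them by colour, projected onto their top plane.

```bash
cat >> h.py <<'E'
def lo_sat(c,box,z,smax=60):
    "low-saturation blobs in box (r0,r1,c0,c1), minAreaRect on plane z"
    a,b,e,f=box; h=cv2.cvtColor(c['img'],cv2.COLOR_RGB2HSV)[a:b,e:f]
    m=((h[...,1]<smax)&(h[...,2]>70)).astype(np.uint8); m=cv2.morphologyEx(m,cv2.MORPH_OPEN,np.ones((3,3)))
    cs,_=cv2.findContours(m,cv2.RETR_EXTERNAL,cv2.CHAIN_APPROX_NONE); out=[]
    for k in cs:
        if cv2.contourArea(k)<300: continue
        P=np.array([px2w(c,y+a,x+e,z)[:2]*1000 for x,y in k[:,0]],np.float32)
        cen,sz,_=cv2.minAreaRect(P); B=cv2.boxPoints((cen,sz,_)); d=[B[1]-B[0],B[2]-B[1]]; v=max(d,key=np.linalg.norm)
        out.append((np.round(cen,1),np.round(sz,1),round(np.degrees(np.arctan2(v[1],v[0]))%180,1)))
    return out
E
python3 - <<'E'
from h import *
c=snap('wrist')
h=cv2.cvtColor(c['img'],cv2.COLOR_RGB2HSV); print(h[150,[270,290,320,355,380]],h[200,[270,284,320,355]])
for s in (60,90,120): print(s,lo_sat(c,(80,225,240,408),.03,s))
E
```

```text
[[ 12 169 130]
 [  0  22 150]
 [ 12 165 136]
 [  2  26 156]
 [ 12 170 135]] [[ 12 178 208]
 [  6  11 236]
 [ 13 175 214]
 [  2  14 236]]
60 [(array([ 512.7, -270.7]), array([120. ,  19.8]), np.float32(82.7)), (array([ 586.1, -257.2]), array([ 20.5, 119.4]), np.float32(91.3))]
90 [(array([ 512.7, -270.8]), array([121.2,  20.4]), np.float32(82.6)), (array([ 586.3, -257.3]), array([ 20.9, 119.9]), np.float32(92.0))]
120 [(array([ 512.6, -270.7]), array([121.8,  21. ]), np.float32(82.7)), (array([ 586. , -257.6]), array([ 21.5, 120.7]), np.float32(92.0))]
```

```bash
python3 -m jog '[{"translation":[0.9,0.16,0],"twist":0,"claw":55},{"translation":[0.9,0.16,0],"twist":0,"claw":55},{"translation":[0.9,0.16,0],"twist":0,"claw":55},{"translation":[0.9,0.16,0],"twist":0,"claw":55},{"translation":[0.9,0.16,0],"twist":0,"claw":55},{"translation":[0.9,0.16,0],"twist":0,"claw":55},{"translation":[0,0,0],"twist":0,"claw":55},{"translation":[0,0,0],"twist":0,"claw":55}]' 50
python3 - <<'E'
from h import *
np.set_printoptions(precision=4,suppress=True)
c=snap('wrist'); save(c,'w2.png',(60,280,180,460),2.7)
for l,z in [('cradle',0),('ring_top',.046),('slot_far',.05),('slot_near',.05)]:
  print(l,[(np.round(d['location']),round(d['confidence'],2),px2w(c,*d['location'],z)[:2]) for d in r.spot_point(l,'wrist')])
np.savez('cr.npz',**c)
E
```

```text
clock: 3.68
tool_pos: [0.5831, -0.0397, 0.279]
eef_rot: [0.706, 0.708, 0.001, -0.0]
contact_force: [0.1, -0.9, -0.2]
opening: 0.551
cradle [(array([145., 321.]), 0.98, array([ 0.5888, -0.0336])), (array([150., 105.]), 0.92, array([ 0.3321, -0.0396]))]
ring_top [(array([159.,  88.]), 0.58, array([ 0.3398, -0.0414]))]
slot_far [(array([153., 363.]), 0.72, array([ 0.6328, -0.0338])), (array([174., 465.]), 0.7, array([ 0.7427, -0.0554])), (array([172., 126.]), 0.55, array([ 0.3796, -0.055 ]))]
slot_near [(array([144., 275.]), 0.81, array([ 0.5406, -0.0238])), (array([146.,  41.]), 0.74, array([ 0.2959, -0.0263]))]
```

View pics/w2.png

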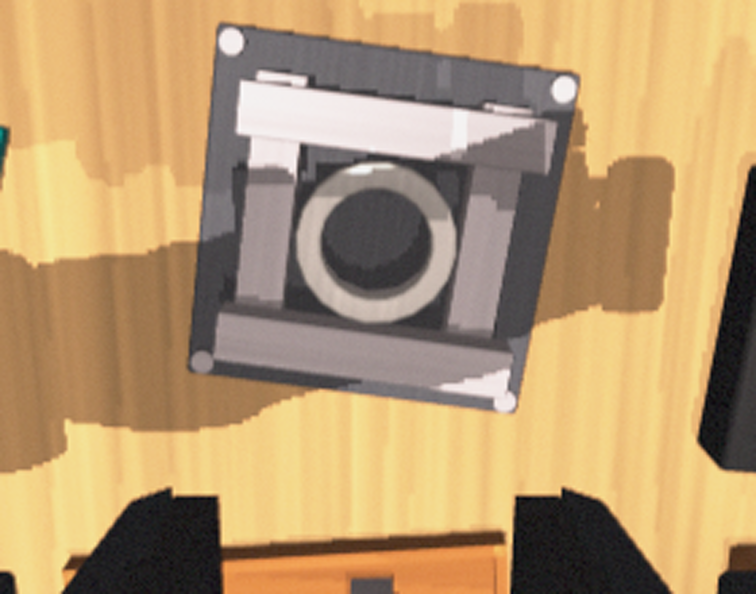

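The crop shows the cradle plate corners at crop (219,23), (580,77), (515,413) and (189,371), and the ring centre at about (376,242). The second-layer bars lie across the image, tilted about 7°.

```bash
python3 - <<'E'
from h import *
np.set_printoptions(precision=4,suppress=True)
c=dict(np.load('cr.npz'))
f=lambda x,y,z:px2w(c,60+y/2.7,180+x/2.7,z)[:2]
P=np.array([f(*p,.01) for p in [(219,23),(580,77),(515,413),(189,371)]])
print('plate',P.mean(0),np.linalg.norm(P-np.roll(P,1,0),axis=1),[np.degrees(np.arctan2(*(v[::-1]))) for v in (P[1]-P[0],P[2]-P[3],P[0]-P[3],P[1]-P[2])])
print('ring',f(376.5,242,.046), 'diam',f(457,242,.046)-f(296,242,.046))
for q in [[(240,82),(556,120),(549,172),(237,134)],[(219,312),(512,350),(508,398),(215,360)]]:
  B=np.array([f(*p,.05) for p in q]); print('bar',B.mean(0),np.linalg.norm(B-np.roll(B,1,0),axis=1),[np.degrees(np.arctan2(*(v[::-1]))) for v in (B[1]-B[0],B[2]-B[3])])
E
```

```text
plate [ 0.5868 -0.032 ] [0.1483 0.1481 0.1474 0.148 ] [np.float64(-7.987062428854045), np.float64(-7.6489934720795825), np.float64(82.36891483455268), np.float64(82.33811045937978)]
ring [ 0.5867 -0.0307] diam [0.0631 0.0001]
bar [0.5939 0.0133] [0.0189 0.1185 0.0193 0.1188] [np.float64(-6.514588969998092), np.float64(-6.702513317292201)]
bar [ 0.582  -0.0759] [0.0201 0.118  0.0204 0.1198] [np.float64(-7.547828910678099), np.float64(-7.6650069131701555)]
```

```bash
python3 -m jog '[{"translation":[-0.907,0.013,0],"twist":-0.25,"claw":55},{"translation":[-0.907,0.013,0],"twist":0,"claw":55},{"translation":[-0.907,0.013,0],"twist":0,"claw":55},{"translation":[-0.907,0.013,0],"twist":0,"claw":55},{"translation":[-0.907,0.013,0],"twist":0,"claw":55},{"translation":[-0.907,0.013,0],"twist":0,"claw":55},{"translation":[0,0,0.95],"twist":0,"claw":55},{"translation":[0,0,0.95],"twist":0,"claw":55},{"translation":[0,0,0.95],"twist":0,"claw":55},{"translation":[0,0,0.95],"twist":0,"claw":55},{"translation":[0,0,0.95],"twist":0,"claw":55},{"translation":[0,0,0.75],"twist":0,"claw":55},{"translation":[0,0,0],"twist":0,"claw":55},{"translation":[0,0,0],"twist":0,"claw":55}]' 50
python3 -c "
from h import *
s=r.get_state();print(s['tool_pos'],R.from_quat(s['eef_rot']).as_matrix()[:,0])"
```

```text
clock: 5.1
tool_pos: [0.5887, -0.2616, 0.0577]
eef_rot: [0.699, 0.715, -0.001, -0.001]
contact_force: [0.1, -0.3, 0.5]
opening: 0.552
[ 0.58868768 -0.26157708  0.05766679] [-2.20777818e-02  9.99756062e-01  6.23142014e-04]
```

```bash
python3 -m jog '[{"translation":[0.1,-0.06,0.4],"twist":0,"claw":55},{"translation":[0,0,0.4],"twist":0,"claw":55},{"translation":[0,0,0.32],"twist":0,"claw":55},{"translation":[0,0,0],"twist":0,"claw":55},{"translation":[0,0,0],"twist":0,"claw":55},{"translation":[0,0,0],"twist":0,"claw":0},{"translation":[0,0,0],"twist":0,"claw":0},{"translation":[0,0,0],"twist":0,"claw":0},{"translation":[0,0,0],"twist":0,"claw":0},{"translation":[0,0,0],"twist":0,"claw":0},{"translation":[0,0,0],"twist":0,"claw":0}]' 50
```

```text
clock: 6.02
tool_pos: [0.588, -0.257, 0.0145]
eef_rot: [0.699, 0.715, 0.0, 0.0]
contact_force: [0.1, -1.1, 4.2]
opening: 0.224
```

```bash
python3 -m jog '[{"translation":[0,0,-0.3],"twist":0,"claw":0},{"translation":[0,0,-0.7],"twist":0,"claw":0},{"translation":[0,0,-0.8],"twist":0,"claw":0},{"translation":[0,0,-0.8],"twist":0,"claw":0},{"translation":[0,0,-0.6],"twist":0,"claw":0},{"translation":[0.78,0.18,0],"twist":0,"claw":0},{"translation":[0.78,0.18,0],"twist":0,"claw":0},{"translation":[0.78,0.18,0],"twist":0,"claw":0},{"translation":[0.78,0.18,0],"twist":0,"claw":0},{"translation":[0.78,0.18,0],"twist":0,"claw":0},{"translation":[0.78,0.18,0],"twist":0,"claw":0},{"translation":[0.78,0.18,0],"twist":0,"claw":0},{"translation":[0,0,0],"twist":0.75,"claw":0},{"translation":[0,0,0],"twist":0.75,"claw":0},{"translation":[0,0,0],"twist":0,"claw":0},{"translation":[0,0,0],"twist":0,"claw":0}]'
python3 - <<'E'
from h import *
s=r.get_state();x=R.from_quat(s['eef_rot']).as_matrix()[:,0];print(s['tool_pos'],np.degrees(np.arctan2(x[1],x[0])))
c=snap('wrist'); save(c,'w3.png')
E
```

```text
clock: 7.35
tool_pos: [0.6321, -0.0377, 0.1419]
eef_rot: [0.752, 0.659, -0.001, -0.0]
contact_force: [-0.2, 0.0, -3.2]
opening: 0.221
[ 0.63213203 -0.03769545  0.14185768] 82.46909430759787
```

View pics/w3.png

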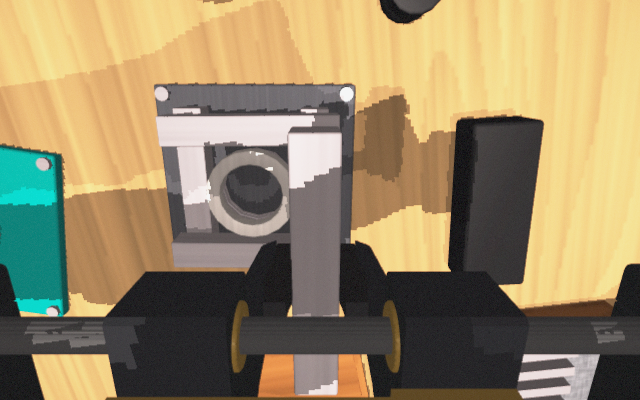

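```bash
python3 - <<'E'
from h import *
c=snap('wrist');s=r.get_state();M=R.from_quat(s['eef_rot']).as_matrix();p=np.array(s['tool_pos'])
for t in [(.06,-.01,-.0155),(.06,.01,-.0155),(.03,-.01,-.0155),(.03,.01,-.0155),(-.06,.01,-.0155)]: print(t,np.round(w2px(c,p+M@np.array(t)),1))
g=c['img'][:, :,1].astype(int)
for row in (150,170,190,210,225): d=np.diff(g[row,275:355]); print(row,275+np.argsort(-abs(d))[:4],d[np.argsort(-abs(d))[:4]])
E
```

```text
(0.06, -0.01, -0.0155) [130.8 289.5]
(0.06, 0.01, -0.0155) [130.8 345.3]
(0.03, -0.01, -0.0155) [209.7 291.2]
(0.03, 0.01, -0.0155) [209.7 343.4]
(-0.06, 0.01, -0.0155) [395.  338.9]
150 [287 341 340 288] [ 88 -78 -45  42]
170 [333 288 352 289] [-105   80   46   29]
190 [281 351 289 280] [ 53  36 -29  25]
210 [285 278 277 351] [-46  43  31  31]
225 [281 350 282 289] [-57  49 -45  29]
```

```bash
python3 -m jog '[{"translation":[0.01,0.025,0.5],"twist":0,"claw":0},{"translation":[0,0,0.5],"twist":0,"claw":0},{"translation":[0,0,0.4],"twist":0,"claw":0},{"translation":[0,0,0.35],"twist":0,"claw":0},{"translation":[0,0,0.2],"twist":0,"claw":0},{"translation":[0,0,0.15],"twist":0,"claw":0},{"translation":[0,0,0],"twist":0,"claw":0},{"translation":[0,0,0],"twist":0,"claw":0}]'
```

```text
clock: 8.12
tool_pos: [0.6342, -0.037, 0.0582]
eef_rot: [0.753, 0.658, 0.0, 0.0]
contact_force: [0.4, 0.3, -3.5]
opening: 0.225
```

```bash
python3 -m jog '[{"translation":[0,-0.025,0.05],"twist":0,"claw":0},{"translation":[0,0,0.04],"twist":0,"claw":0},{"translation":[0,0,0.02],"twist":0,"claw":0},{"translation":[0,0,0],"twist":0,"claw":0}]'
python3 -m jog '[{"translation":[0,0,0],"twist":0,"claw":40},{"translation":[0,0,0],"twist":0,"claw":40},{"translation":[0,0,0],"twist":0,"claw":40},{"translation":[0,0,0],"twist":0,"claw":40},{"translation":[0,0,-0.5],"twist":0,"claw":40},{"translation":[0,0,-0.8],"twist":0,"claw":55},{"translation":[0,0,-0.9],"twist":0,"claw":55},{"translation":[0,0,0],"twist":0,"claw":55},{"translation":[0,0,0],"twist":0,"claw":55}]'

```

```text
clock: 8.45
tool_pos: [0.6332, -0.0368, 0.0544]
eef_rot: [0.753, 0.658, 0.0, 0.0]
contact_force: [-0.8, -0.4, 2.2]
opening: 0.221
clock: 9.2
tool_pos: [0.6346, -0.0368, 0.1438]
eef_rot: [0.753, 0.658, 0.002, 0.002]
contact_force: [0.1, 0.1, -0.1]
opening: 0.554
```

```bash
python3 -m jog '[{"translation":[-0.885,-0.314,0],"twist":0,"claw":55},{"translation":[-0.885,-0.314,0],"twist":0,"claw":55},{"translation":[-0.885,-0.314,0],"twist":0,"claw":55},{"translation":[-0.885,-0.314,0],"twist":0,"claw":55},{"translation":[-0.885,-0.314,0],"twist":0,"claw":55},{"translation":[-0.885,-0.314,0],"twist":0,"claw":55},{"translation":[-0.885,-0.314,0],"twist":0,"claw":55},{"translation":[0,0,0.8],"twist":0,"claw":55},{"translation":[0,0,0.8],"twist":0,"claw":55},{"translation":[0,0,0.5],"twist":0,"claw":55},{"translation":[0,0,0],"twist":0,"claw":55},{"translation":[0,0,0],"twist":0,"claw":55}]'
python3 -c "
from h import *
s=r.get_state();x=R.from_quat(s['eef_rot']).as_matrix()[:,0];print(s['tool_pos'],np.degrees(np.arctan2(x[1],x[0])))"
```

```text
clock: 10.2
tool_pos: [0.5116, -0.2701, 0.0561]
eef_rot: [0.752, 0.659, -0.001, -0.002]
contact_force: [0.1, -0.3, 0.6]
opening: 0.546
[ 0.51155058 -0.27013306  0.05606046] 82.3851505347113
```

```bash
python3 -m jog '[{"translation":[0,0.07,0.4],"twist":0,"claw":55},{"translation":[0,0,0.36],"twist":0,"claw":55},{"translation":[0,0,0.3],"twist":0,"claw":55},{"translation":[0,0,0],"twist":0,"claw":55},{"translation":[0,0,0],"twist":0,"claw":55}]' 50
python3 -m jog '[{"translation":[0,0,0],"twist":0,"claw":0},{"translation":[0,0,0],"twist":0,"claw":0},{"translation":[0,0,0],"twist":0,"claw":0},{"translation":[0,0,0],"twist":0,"claw":0},{"translation":[0,0,0],"twist":0,"claw":0},{"translation":[0,0,0],"twist":0,"claw":0}]'
python3 -m jog '[{"translation":[0,0,-0.3],"twist":0,"claw":0},{"translation":[0,0,-0.7],"twist":0,"claw":0},{"translation":[0,0,-0.8],"twist":0,"claw":0},{"translation":[0,0,-0.8],"twist":0,"claw":0},{"translation":[0,0,-0.7],"twist":0,"claw":0},{"translation":[0,0,0],"twist":0,"claw":0},{"translation":[0,0,0],"twist":0,"claw":0}]'
```

```text
clock: 10.62
tool_pos: [0.5157, -0.271, 0.0155]
eef_rot: [0.753, 0.659, -0.0, 0.0]
contact_force: [-1.2, 0.7, -0.3]
opening: 0.546
clock: 11.12
tool_pos: [0.5149, -0.2713, 0.0155]
eef_rot: [0.753, 0.658, -0.001, -0.0]
contact_force: [-2.3, 0.9, 5.2]
opening: 0.22
clock: 11.7
tool_pos: [0.5165, -0.2716, 0.1487]
eef_rot: [0.753, 0.658, 0.001, 0.002]
contact_force: [-0.2, 0.3, -4.4]
opening: 0.224
```

```bash
python3 -m jog '[{"translation":[0.885,-0.019,0],"twist":0,"claw":0},{"translation":[0.885,-0.019,0],"twist":0,"claw":0},{"translation":[0.885,-0.019,0],"twist":0,"claw":0},{"translation":[0.885,-0.019,0],"twist":0,"claw":0},{"translation":[0.885,-0.019,0],"twist":0,"claw":0},{"translation":[0.885,-0.019,0],"twist":0,"claw":0},{"translation":[0.885,-0.019,0],"twist":0,"claw":0},{"translation":[0,0,0],"twist":0,"claw":0},{"translation":[0,0,0.6],"twist":0,"claw":0},{"translation":[0,0,0.6],"twist":0,"claw":0},{"translation":[0,0,0.5],"twist":0,"claw":0},{"translation":[0,0,0.3],"twist":0,"claw":0},{"translation":[0,0,0],"twist":0,"claw":0},{"translation":[0,0,0],"twist":0,"claw":0}]'
python3 -c "
from h import *
s=r.get_state();x=R.from_quat(s['eef_rot']).as_matrix()[:,0];print(s['tool_pos'],np.degrees(np.arctan2(x[1],x[0])))"
```

```text
clock: 12.87
tool_pos: [0.5418, -0.025, 0.0657]
eef_rot: [0.753, 0.659, -0.001, -0.001]
contact_force: [-0.4, -0.0, -3.3]
opening: 0.223
[ 0.54184308 -0.02495681  0.06565527] 82.37949817744392
```

```bash
python3 -m jog '[{"translation":[0,0.05,0.1],"twist":0,"claw":0},{"translation":[0,0,0.1],"twist":0,"claw":0},{"translation":[0,0,0.05],"twist":0,"claw":0},{"translation":[0,0,0.02],"twist":0,"claw":0},{"translation":[0,0,0],"twist":0,"claw":0},{"translation":[0,0,0],"twist":0,"claw":0}]'
```

```text
clock: 13.37
tool_pos: [0.5453, -0.0252, 0.0565]
eef_rot: [0.753, 0.658, 0.0, 0.0]
contact_force: [-0.5, 0.2, -3.4]
opening: 0.223
```

```bash
python3 -m jog '[{"translation":[0,-0.03,0.02],"twist":0,"claw":0},{"translation":[0,0,0.02],"twist":0,"claw":0},{"translation":[0,0,0.02],"twist":0,"claw":0},{"translation":[0,0,0],"twist":0,"claw":0},{"translation":[0,0,0],"twist":0,"claw":0}]'
python3 -m jog '[{"translation":[0,0,0],"twist":0,"claw":40},{"translation":[0,0,0],"twist":0,"claw":40},{"translation":[0,0,0],"twist":0,"claw":40},{"translation":[0,0,0],"twist":0,"claw":40},{"translation":[0,0,-0.5],"twist":0,"claw":40},{"translation":[0,0,-0.9],"twist":0,"claw":55},{"translation":[0,0,-0.9],"twist":0,"claw":55},{"translation":[0,0.4,-0.9],"twist":0,"claw":55},{"translation":[0,0.7,-0.9],"twist":0,"claw":55},{"translation":[0,0,-0.9],"twist":0,"claw":55},{"translation":[0,0,-0.6],"twist":0,"claw":55},{"translation":[0,0,0],"twist":0,"claw":55},{"translation":[0,0,0],"twist":0,"claw":55}]'
python3 - <<'E'
from h import *
c=snap('wrist'); save(c,'w4.png',(60,280,180,460),2.7); np.savez('cr2.npz',**c)
E
```

```text
clock: 13.78
tool_pos: [0.5441, -0.0249, 0.0555]
eef_rot: [0.753, 0.658, 0.0, 0.001]
contact_force: [-1.8, 0.4, 10.6]
opening: 0.219
clock: 14.87
tool_pos: [0.5858, -0.0305, 0.2758]
eef_rot: [0.753, 0.658, 0.001, 0.001]
contact_force: [-1.1, -0.0, -0.5]
opening: 0.55
```

View pics/w4.png

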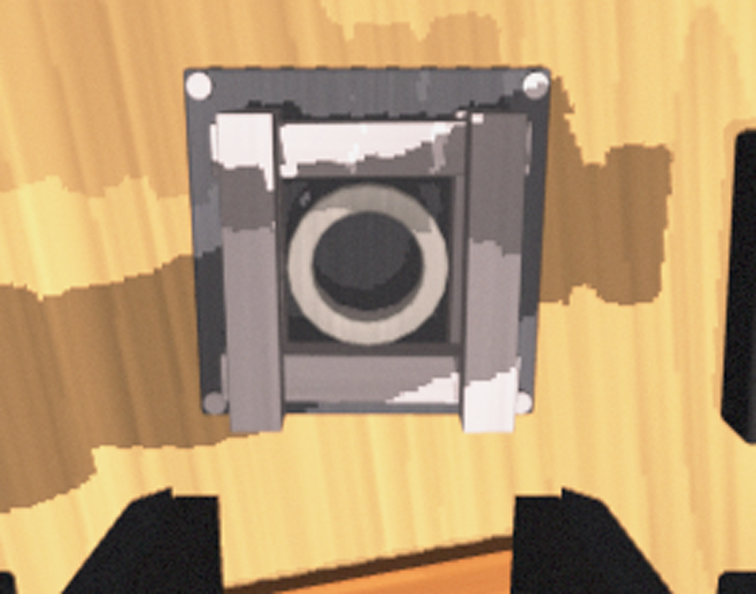

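The third layer is in place. Crop corners: near bar (217,113) to (283,432), far bar (470,113) to (514,432), ring centre about (368,264), clear between them. I'll check the positions numerically.

```bash
python3 - <<'E'
from h import *
np.set_printoptions(precision=4,suppress=True)
c=dict(np.load('cr2.npz'))
f=lambda x,y,z:px2w(c,60+y/2.7,180+x/2.7,z)[:2]
P=np.array([f(*p,.01) for p in [(185,68),(551,68),(532,413),(203,413)]]); o=P.mean(0)
v=P[1]-P[0]+P[2]-P[3]; a=np.arctan2(v[1],v[0]); M=np.array([[np.cos(a),np.sin(a)],[-np.sin(a),np.cos(a)]])
print('plate',o,np.degrees(a)); rg=f(368,264,.046); print('ring',rg)
for q in [[(217,113),(273,113),(283,432),(231,432)],[(470,113),(525,113),(514,432),(463,432)]]:
  B=np.array([f(*p,.07) for p in q]); w=B[0]+B[1]-B[2]-B[3]
  print('bar',M@(B.mean(0)-o),np.linalg.norm(B-np.roll(B,1,0),axis=1),np.degrees(np.arctan2(w[1],w[0]))-np.degrees(a))
c=snap('top')
for l,z in [('flask',.029),('stand',0)]:
  for n in ('top','scene'):
    c=snap(n); print(l,n,[(np.round(d['location']),px2w(c,*d['location'],z)[:2]) for d in r.spot_point(l,n)])
E
```

```text
plate [ 0.5866 -0.0312] -7.7347641762439405
ring [ 0.5867 -0.0301]
bar [-0.0432 -0.0002] [0.1196 0.0196 0.1196 0.0201] 90.13743832390776
bar [ 0.0458 -0.0002] [0.1196 0.0193 0.1196 0.0197] 90.66474728785374
flask top [(array([193., 229.]), array([0.5402, 0.2876])), (array([183., 282.]), array([0.5671, 0.1413])), (array([197., 178.]), array([0.5282, 0.43  ]))]
flask scene [(array([251., 396.]), array([0.5412, 0.2916])), (array([243., 331.]), array([0.6086, 0.1549])), (array([288., 457.]), array([0.5713, 0.4442])), (array([205., 276.]), array([ 0.5651, -0.0564]))]
stand top []
stand scene [(array([260., 398.]), array([0.5357, 0.2967])), (array([265., 283.]), array([0.7109, 0.092 ]))]
```

```bash
python3 -m jog '[{"translation":[0.87,-0.245,-0.17],"twist":0,"claw":100},{"translation":[0.87,-0.245,-0.17],"twist":0,"claw":100},{"translation":[0.87,-0.245,-0.17],"twist":0,"claw":100},{"translation":[0.87,-0.245,-0.17],"twist":0,"claw":100},{"translation":[0.87,-0.245,-0.17],"twist":0,"claw":100},{"translation":[0.87,-0.245,-0.17],"twist":0,"claw":100},{"translation":[0.87,-0.245,-0.17],"twist":0,"claw":100},{"translation":[0.87,-0.245,-0.17],"twist":0,"claw":100},{"translation":[0.87,-0.245,-0.17],"twist":0,"claw":100},{"translation":[0,0,0],"twist":0,"claw":100},{"translation":[0,0,0],"twist":0,"claw":100}]' 60
python3 - <<'E'
from h import *
c=snap('wrist'); save(c,'w5.png'); np.savez('fl.npz',**c)
s=r.get_state();x=R.from_quat(s['eef_rot']).as_matrix()[:,0];print(s['tool_pos'],np.degrees(np.arctan2(x[1],x[0])))
print([(d['rect'],d['confidence']) for d in r.spot_in('flask','wrist')])
print([(d['location'],px2w(c,*d['location'],.079)) for d in r.spot_point('collar','wrist')])
E
```

```text
clock: 16.28
tool_pos: [0.5382, 0.2949, 0.3362]
eef_rot: [0.751, 0.66, 0.001, -0.001]
contact_force: [-0.0, -1.9, 0.1]
opening: 0.999
[0.53914185 0.29210421 0.33574683] 82.4543884045439
[([272.7, 113.5, 367.6, 203.9], 0.93), ([264.3, 0.0, 330.3, 59.3], 0.74), ([333.7, 230.4, 387.2, 282.9], 0.74), ([466.8, 359.8, 487.1, 400.0], 0.32)]
[([28.2, 298.6], array([0.53709499, 0.42609272, 0.079     ])), ([154.8, 317.6], array([0.53975531, 0.29346567, 0.079     ])), ([253.7, 357.7], array([0.57312912, 0.16474456, 0.079     ]))]
```

View pics/w5.png

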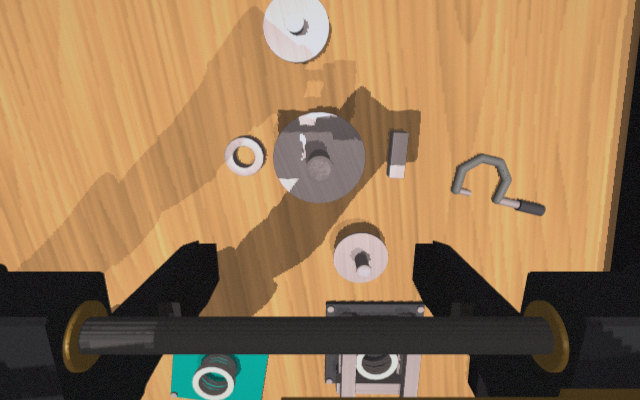

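The flask collar spans columns 273–365 and rows 112–203, which is about 104 mm, so it is the right one. The ring gauge and short bar are low, on either side of it.

```bash
python3 - <<'E'
from h import *
c=dict(np.load('fl.npz')); s=r.get_state();M=R.from_quat(s['eef_rot']).as_matrix()
for p in [(157.5,319,.085),(165,319,.137)]:
  w=px2w(c,*p); print(w, 'tool units',M.T@(w-s['tool_pos'])/.04)
print(s['tool_pos'],px2w(c,157,365,.085)-px2w(c,157,273,.085))
E
```

```text
[0.54103481 0.29138394 0.085     ] tool units [0.05560319 0.02054586 6.26217931]
[0.54094987 0.29437524 0.137     ] tool units [0.12687321 0.00838139 4.9620372 ]
[0.53997837 0.28977721 0.33549101] [ 0.10187881 -0.01319596  0.        ]
```

```bash
python3 -m jog '[{"translation":[0.07,0.05,0.8],"twist":0,"claw":100},{"translation":[0,0,0.9],"twist":0,"claw":100},{"translation":[0,0,0.9],"twist":0,"claw":100},{"translation":[0,0,0.9],"twist":0,"claw":100},{"translation":[0,0,0.8],"twist":0,"claw":80},{"translation":[0,0,0.7],"twist":0,"claw":80},{"translation":[0,0,0.5],"twist":0,"claw":80},{"translation":[0,0,0],"twist":0,"claw":80},{"translation":[0,0,0],"twist":0,"claw":80}]' 60
python3 -c "
from h import *
s=r.get_state();x=R.from_quat(s['eef_rot']).as_matrix()[:,0];print(s['tool_pos'],np.degrees(np.arctan2(x[1],x[0])))"
```

```text
clock: 17.18
tool_pos: [0.542, 0.2922, 0.1153]
eef_rot: [0.753, 0.658, -0.001, 0.0]
contact_force: [0.3, 0.5, 0.3]
opening: 0.803
[0.54195999 0.29222631 0.11533098] 82.23851428516708
```

```bash
python3 -m jog '[{"translation":[0,0,0.25],"twist":0,"claw":80},{"translation":[0,0,0.21],"twist":0,"claw":80},{"translation":[0,0,0],"twist":0,"claw":80},{"translation":[0,0,0],"twist":0,"claw":0},{"translation":[0,0,0],"twist":0,"claw":0},{"translation":[0,0,0],"twist":0,"claw":0},{"translation":[0,0,0],"twist":0,"claw":0},{"translation":[0,0,0],"twist":0,"claw":0},{"translation":[0,0,0],"twist":0,"claw":0},{"translation":[0,0,0],"twist":0,"claw":0},{"translation":[0,0,0],"twist":0,"claw":0}]' 60
python3 -m jog '[{"translation":[0,0,-0.2],"twist":0,"claw":0},{"translation":[0,0,-0.5],"twist":0,"claw":0},{"translation":[0,0,-0.8],"twist":0,"claw":0},{"translation":[0,0,-0.8],"twist":0,"claw":0},{"translation":[0,0,-0.7],"twist":0,"claw":0},{"translation":[0,0,0],"twist":0,"claw":0},{"translation":[0,0,0],"twist":0,"claw":0}]'
```

```text
clock: 18.1
tool_pos: [0.5419, 0.2942, 0.0977]
eef_rot: [0.753, 0.658, 0.0, 0.0]
contact_force: [-0.2, 0.0, 1.3]
opening: 0.252
clock: 18.68
tool_pos: [0.5421, 0.2944, 0.2187]
eef_rot: [0.753, 0.658, 0.001, 0.0]
contact_force: [0.2, -0.2, -4.4]
opening: 0.258
```

```bash
python3 -m jog '[{"translation":[0,0,-0.5],"twist":0,"claw":0},{"translation":[0,0,-0.5],"twist":0,"claw":0},{"translation":[-0.878,0.247,0],"twist":0,"claw":0},{"translation":[-0.878,0.247,0],"twist":0,"claw":0},{"translation":[-0.878,0.247,0],"twist":0,"claw":0},{"translation":[-0.878,0.247,0],"twist":0,"claw":0},{"translation":[-0.878,0.247,0],"twist":0,"claw":0},{"translation":[-0.878,0.247,0],"twist":0,"claw":0},{"translation":[-0.878,0.247,0],"twist":0,"claw":0},{"translation":[-0.878,0.247,0],"twist":0,"claw":0},{"translation":[-0.878,0.247,0],"twist":0,"claw":0},{"translation":[0,0,0],"twist":0,"claw":0},{"translation":[0,0,0],"twist":0,"claw":0},{"translation":[0,0,0],"twist":0,"claw":0}]'
python3 - <<'E'
from h import *
s=r.get_state();M=R.from_quat(s['eef_rot']).as_matrix();x=M[:,0];p=np.array(s['tool_pos']);print(p,np.degrees(np.arctan2(x[1],x[0])))
c=snap('wrist')
i=c['img'].copy()
# expected collar rim (top, flask+56 -> 12.7mm beyond TCP) and neck if centred on the TCP
t=np.linspace(0,2*np.pi,73)
for rad,z,col in [(.052,.0127,(255,0,0)),(.014,-.0393,(0,255,0))]:
  for a in t:
    rr,cc=w2px(c,p+M@np.array([rad*np.cos(a),rad*np.sin(a),z])); cv2.circle(i,(int(round(cc)),int(round(rr))),1,col,-1)
c['img']=i; save(c,'w6.png')
E
```

```text
clock: 19.85
tool_pos: [0.5865, -0.0307, 0.2556]
eef_rot: [0.753, 0.658, -0.001, -0.002]
contact_force: [-1.0, 0.5, -3.9]
opening: 0.256
[ 0.5864532  -0.03070707  0.2555707 ] 82.34802532700122
```

View pics/w6.png

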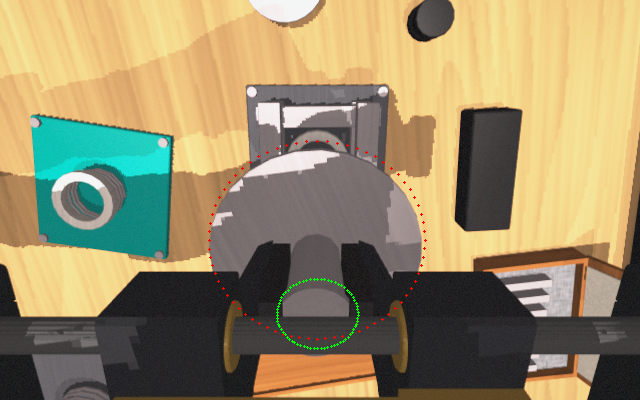

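The collar and neck sit about 3 mm towards −x of the tool, so I'll shift the TCP +3 mm along tool x before seating.

```bash
python3 -m jog '[{"translation":[0.08,0.03,0.7],"twist":0,"claw":0},{"translation":[0,0,0.8],"twist":0,"claw":0},{"translation":[0,0,0.8],"twist":0,"claw":0},{"translation":[0,0,0.6],"twist":0,"claw":0},{"translation":[0,0,0.4],"twist":0,"claw":0},{"translation":[0,0,0.3],"twist":0,"claw":0},{"translation":[0,0,0],"twist":0,"claw":0},{"translation":[0,0,0],"twist":0,"claw":0}]' 60
python3 -c "
from h import *
s=r.get_state();M=R.from_quat(s['eef_rot']).as_matrix();p=np.array(s['tool_pos']);print(p,'flask',p-.003*M[:,0])"
```

```text
clock: 20.57
tool_pos: [0.5894, -0.0267, 0.1134]
eef_rot: [0.752, 0.659, -0.0, -0.0]
contact_force: [0.7, 0.4, -4.5]
opening: 0.255
[ 0.58940225 -0.026711    0.11341587] flask [ 0.58900849 -0.02968505  0.11341469]
```

```bash
python3 -m jog '[{"translation":[-0.03,-0.03,0.1],"twist":0,"claw":0},{"translation":[0,0,0.1],"twist":0,"claw":0},{"translation":[0,0,0.1],"twist":0,"claw":0},{"translation":[0,0,0.05],"twist":0,"claw":0},{"translation":[0,0,0],"twist":0,"claw":0},{"translation":[0,0,0],"twist":0,"claw":0}]'
python3 -m jog '[{"translation":[0,0,0.05],"twist":0,"claw":0},{"translation":[0,0,0.05],"twist":0,"claw":0},{"translation":[0,0,0.05],"twist":0,"claw":0},{"translation":[0,0,0.03],"twist":0,"claw":0},{"translation":[0,0,0],"twist":0,"claw":0},{"translation":[0,0,0],"twist":0,"claw":0}]'
```

```text
clock: 21.07
tool_pos: [0.5883, -0.0281, 0.1002]
eef_rot: [0.752, 0.659, 0.0, -0.0]
contact_force: [-2.8, 3.4, 2.7]
opening: 0.256
clock: 21.57
tool_pos: [0.5884, -0.028, 0.0932]
eef_rot: [0.752, 0.659, 0.001, -0.0]
contact_force: [-2.3, 3.2, 9.2]
opening: 0.254
```

```bash
python3 -m jog '[{"translation":[0.02,-0.03,0.05],"twist":0,"claw":0},{"translation":[0,0,0.05],"twist":0,"claw":0},{"translation":[0,0,0.03],"twist":0,"claw":0},{"translation":[0,0,0],"twist":0,"claw":0},{"translation":[0,0,0],"twist":0,"claw":0}]'
```

```text
clock: 21.98
tool_pos: [0.588, -0.0275, 0.089]
eef_rot: [0.753, 0.659, 0.001, 0.001]
contact_force: [-4.6, 3.1, 14.8]
opening: 0.259
```

```bash
python3 -m jog '[{"translation":[0,0,0.03],"twist":0,"claw":0},{"translation":[0,0,0.02],"twist":0,"claw":0},{"translation":[0,0,0],"twist":0,"claw":0},{"translation":[0,0,0],"twist":0,"claw":0}]'
```

```text
clock: 22.32
tool_pos: [0.588, -0.0275, 0.0888]
eef_rot: [0.753, 0.658, 0.001, 0.001]
contact_force: [-7.7, 2.3, 29.0]
opening: 0.256
```

```bash
python3 -m jog '[{"translation":[0,-0.03,-0.02],"twist":0,"claw":0},{"translation":[0,0,0],"twist":0,"claw":0},{"translation":[0,0,0],"twist":0,"claw":0},{"translation":[0,0,0],"twist":0,"claw":0}]'
python3 - <<'E'
from h import *
s=r.get_state();M=R.from_quat(s['eef_rot']).as_matrix();print(M[:,2],s['moment'],s['contact_force'])
a=snap('scene'); b=snap('wrist'); 
u=cv2.resize(a['img'][140:260,200:360],(800,600),interpolation=cv2.INTER_CUBIC); cv2.imwrite('pics/e1.png',u[:,:,::-1]); save(b,'e2.png')
E
```

```text
clock: 22.65
tool_pos: [0.588, -0.0274, 0.0889]
eef_rot: [0.753, 0.658, 0.002, 0.002]
contact_force: [-4.2, 1.7, 21.7]
opening: 0.257
[ 5.17918395e-03 -7.38336649e-05 -9.99986585e-01] [0.33578481 1.02733534 0.0036551 ] [-4.19058795  1.71494246 21.74902519]
```

View pics/e1.png

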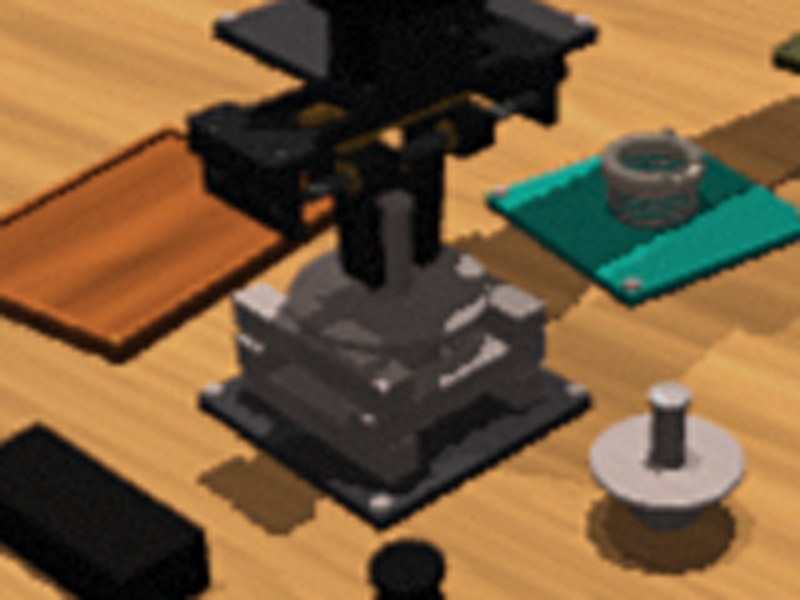

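View pics/e2.png

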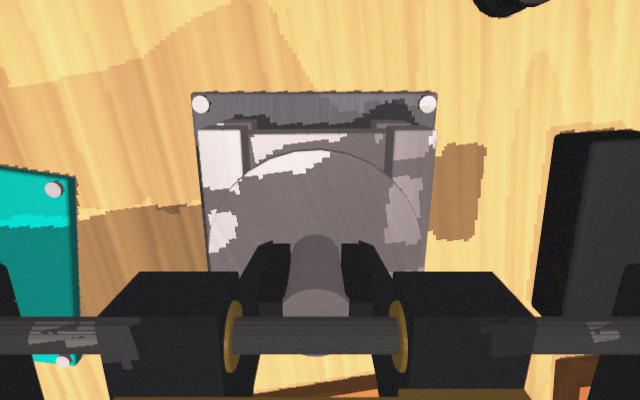

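Both views show the collar lying flat across both third-layer bars, with the bystanders untouched. I'll undo the last sideways nudge and press slightly more so it sits level.

```bash
python3 -m jog '[{"translation":[0,0.04,0.02],"twist":0,"claw":0},{"translation":[0,0,0],"twist":0,"claw":0},{"translation":[0,0,0],"twist":0,"claw":0},{"translation":[0,0,0],"twist":0,"claw":0},{"translation":[0,0,0],"twist":0,"claw":0},{"translation":[0,0,0],"twist":0,"claw":0}]'
python3 - <<'E'
from h import *
for k in range(3):
  s=r.get_state();M=R.from_quat(s['eef_rot']).as_matrix();print(np.round(s['tool_pos'],4),np.round(M[:,2],4),np.round(s['moment'],2),np.round(s['contact_force'],1)); c=snap('wrist')
p=np.array(s['tool_pos'])
E
```

```text
clock: 23.25
tool_pos: [0.588, -0.0275, 0.0888]
eef_rot: [0.753, 0.659, 0.001, 0.001]
contact_force: [-8.5, 2.6, 30.5]
opening: 0.252
[ 0.588  -0.0275  0.0888] [ 2.4e-03 -6.0e-04 -1.0e+00] [ 0.39  1.92 -0.06] [-8.5  2.6 30.5]
[ 0.5879 -0.0274  0.0888] [ 2.4e-03 -6.0e-04 -1.0e+00] [ 0.34  1.92 -0.05] [-8.9  2.3 30.6]
[ 0.588  -0.0274  0.0888] [ 2.4e-03 -6.0e-04 -1.0e+00] [ 0.35  1.94 -0.02] [-8.4  1.6 31.6]
```

```bash
python3 -m jog '[{"translation":[0,-0.02,0],"twist":0,"claw":0},{"translation":[0,0,0],"twist":0,"claw":0},{"translation":[0,0,0],"twist":0,"claw":0},{"translation":[0,0,0],"twist":0,"claw":0},{"translation":[0,0,0],"twist":0,"claw":0},{"translation":[0,0,0],"twist":0,"claw":0}]'
python3 -c "
from h import *
s=r.get_state();M=R.from_quat(s['eef_rot']).as_matrix();print(np.round(M[:,2],4),np.round(s['contact_force'],1))
print(r.finish_job())"
```

```text
clock: 23.9
tool_pos: [0.588, -0.0274, 0.0889]
eef_rot: [0.753, 0.658, 0.001, 0.001]
contact_force: [-8.0, 2.5, 28.8]
opening: 0.255
[ 4.e-03 -5.e-04 -1.e+00] [-8.   2.5 28.8]
the job is handed in; nothing more can be done
None
```

I laid both tray bars as the third layer and let go of them. I then took the 104 mm-collar flask from its stand by the neck, seated it in the sprung ring and pressed it down until the collar met the bars. I handed the job in at 23.9 s with the flask still gripped and pressed.

**Bars:** in the wrist picture taken after placing, they measured at cradle x = −43 and +46 mm (target ±45). They were within 1° of the cradle's y, with the ring clear between them.

**Press:** the upward force rose about 0.9 N per mm, as the spring should, then jumped to 29 N. At that point the TCP was at 88.8 mm, against the 88.7 mm predicted for the collar on the bars. The last pictures show the collar across both bars and nothing disturbed near the cradle.

**Imperfections:** about 8 N of sideways force and about 0.2° of tool tilt remained at the end. A small sideways correction did not remove them. I judged contact with both bars from the height, the force and the pictures, and did not measure each bar separately.

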